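Set a test kiln for drying out: prop the lid on its stay and set the timer

TASK

Get the small test kiln ready to dry out a load: raise its lid until the folding stay on its side snaps over straight, and let go so that the lid stands on the locked stay. Then set the timer dial to six hours, the sixth click clockwise from the long zero mark, and leave it resting in that click. Do not disturb the bowl, the mug or the jar.

Things in the scene. Friction and masses are not known exactly. Their poses are not given: they have to be found in the camera images.
- kiln: Fixed steel-clad, white-brick test kiln, 240 mm deep (x) by 220 mm wide (y), rim 155 mm above the table. Origin: centre of its underside; its front (handle side) looks along its -x, towards the robot. Place and turn about the vertical vary, and whether it stands left or right of the timer box.
- lid (a joint): Opening angle of the kiln lid (rad): 0 closed, grows as the front edge rises. The lid is 240 x 220 x 34 mm, 0.65 to 0.95 kg, and falls shut if let go unlocked. The stay stops it at 0.60; locked it rests at 0.587.
- lid_handle (a point): Centre of the lid's handle: dark round wooden bar, 14 mm thick, 130 mm long, along the kiln's y, its centre 45 mm in front of the lid's front face, on two 7 mm brackets 55 mm either side of the middle. 173 mm above the table when closed, about 330 mm with the lid up. Axes are the lid's: closed, x points to the hinge, y along the bar, z up; they tip with the lid.
- lid_hinge (a point): Point on the lid's hinge line, middle of the kiln's far rim, 155 mm above the table. The hinge line runs along the kiln's y. Closed, the handle's centre is 285 mm in front of it (along the kiln's -x) and 18 mm above it. Axes as the kiln's.
- stay_elbow (a joint): Unfolding of the stay's elbow (rad): 0 folded (lid closed), 1.86 straight (dead centre, lid at 0.60), locked at its stop at 2.08. A weak spring pushes the elbow over by itself once the lid has been lifted to its stop (7 N at the handle is plenty; it then reads about 1.98 to 2.08); ease the lid down by under 5 mm and it rests on the locked stay.
- stay_joint (a point): Elbow pin of the folding stay: two flat dark steel links, each 84 mm long, outside the kiln's -y wall, joining kiln and lid. Folded, the elbow points to the front.
- timer_box: Fixed grey timer housing, 170 mm deep (x), 180 mm wide (y), 50 mm high in front, 141 mm at the back. Origin: centre of its underside; front looks along its -x. Its panel slopes 35 degrees, rising from the front. 15 black marks, 24 degrees apart, ring the dial: the long thick one at the top of the slope is zero; hours follow clockwise, marks 5 and 10 slightly longer.
- dial (a joint): Angle of the timer dial (rad): 0 with its pointer at the zero mark, grows clockwise seen looking at the panel, 0.419 (24 degrees) a click; six hours read 2.513. Stops just before 0 and just after 14 clicks (5.86). A sprung ball draws it into the nearest click when let go; a click takes about 0.075 N m. It starts on a click from 0 to 3.
- dial_grip (a point): Grip point on the dial's axis, 12 mm below the top of its bar grip. Black dial: skirt 78 mm across, 7 mm thick, with a bar 62 mm long, 15 mm wide, standing 35 mm above the skirt. Axes, turning with the dial: z out of the panel (35 degrees from vertical, leaning to the box's front), x along the bar to the pointer end (white line on bar and skirt), y across the bar.
- bowl: Bystander: white bowl, 120 mm across, 55 mm high. Origin: centre of its underside.
- mug: Bystander: terracotta mug, 82 mm across, 92 mm high, handle at its +y. Origin: centre of its underside.
- jar: Bystander: closed glass jar, 76 mm across, 100 mm high. Origin: centre of its underside.

How it is judged:
By the outcome, as a careful person would: the job done as asked, in the order asked, and still so for the second after the job is handed in, with the robot touching nothing.
It also fails if it takes over 72 s, if anything falls off the work surface, if the arm or the gripper's body presses on something with over 40 N, if the wrist force passes 120 N, or if a joint passes its speed limit or range.

ROBOT

A 7-joint arm with a two-finger parallel gripper is mounted at the origin on the work surface. World frame = base frame: x ahead of the robot, y to its left, z up, the work surface at z = 0. Lengths are in m, angles in rad, forces in N, time in s.
With the tool pointing down it reaches from about 0.4 to 0.875 m from the base axis. Payload 6.5 kg.
Tool frame: the origin (TCP) lies between the finger pads; the fingertips stand 8 mm ahead of it and the grasp point (between the pads) lies 11 mm behind it; z points along the fingers, y is the line along which they close (so a half turn about z gives the same grasp; the last joint's range is limited). The gripper opens to 88 mm and grips with 3 to 60 N. Pads are 18 mm wide; open, the fingers measure 123 mm over their backs; the gripper's body (75 mm by 187 mm) begins 45 mm behind the grasp point.
Start: joints at [1.245, 0.536, -0.004, 1.538, 0.003, 1.067, -0.071], TCP at [0.167, -0.628, 0.247] pointing down, gripper open.
Joint ranges: [-2.7, 2.7], [-0.37, 2.16], [-1.27, 1.26], [0.24, 2.4], [-1.31, 4.45], [0.19, 1.91], [-2.76, 2.76]. Speed limits (rad/s): [2.39, 2.39, 3.14, 3.14, 3.14, 3.14, 3.14].

INTERFACE

Orientations are given as a unit quaternion [x, y, z, w].
In Python, from rig import env gives the robot as it stands.
- The arm moves only by the shell command python3 -m handwheel 'ROWS' [FORCE]. ROWS is JSON, a list of rows, each an object of numbers: "tx", "ty", "tz": the shift along the tool's x, y, z in cm; "spin": the turn about the tool's z in degrees; "claw": the finger opening in cm, from 0 to 8.81. In form: [{"tx": .., "ty": .., "tz": .., "spin": .., "claw": ..}, ...]. A call has 1 to 20 rows; each row is the pose to reach, as a shift and turn from the pose commanded when the call began, along the tool's axes at that moment; what a row does not reach only later rows make up. A row lasts 1/10 s, in which the tool goes at most 50 mm and 8.59 degrees, less where a joint would pass 70% of its speed; a pose out of reach is approached as far as the arm can. A call with a gripper value outside its range is refused whole. The fingers move at their own pace and stop on an object; FORCE is the grip in N (left out, the last holds). Time passes only in rows, so rows that repeat a pose let the fingers close. It gives the time, the measured TCP pose, the force, the opening and the grip force at its end, in the units of the state.
- env.sense(): the state, without advancing time (a new reading comes with each control period).
- env.capture(name): name is "side" or "top" or "wrist"; returns (picture, depth): 384x512x3 uint8, red, green, blue; 384x512 float32, m along the optical axis (not along the pixel's ray), 0 where there is no reading.
- env.calibration(name): a dict with "camera_matrix" (3x3 intrinsics, pixels), "R" (3x3) and "t" (3): a world point X has camera coordinates R X + t; the wrist camera has in their place "mount" (4x4, takes a point from camera to tool coordinates, whose origin is the TCP and whose axes are the flange's). Camera axes: x right, y down, z forward; pixel columns grow to the right and rows downward; lengths in m; the calibration is good to about 2 mm. A picture is of the moment at which its call begins: read the wrist's pose just before it. calibration takes no time and is no camera call.
- env.close_job(): hands the job in; it is judged then, once.
Trained networks look in the newest picture that a camera, given by its name, has taken for a name from the list of things; names that differ only in an ending like _2 or _b are one class to them, and where a whole thing is asked for, a point or a joint stands for the part that bears it (a point fixed in the world has none). Each returns a list of dicts, best first, with "conf" (0 to 1); they miss things now and then, are a little off and sometimes report something else, mostly with a low value. They report only what shows in the picture. A call takes as long as a camera call.
- env.spot_in(camera, target): "centre" ([x, y, z] in m, in world coordinates, good to about 4 mm: the middle of the surface that is visible of it).
- env.cut_out(camera, target): "mask" (384x512 bool, what is visible of it).
The state is a dict: "time": time; "q": joint angles; "qvel": joint speeds; "tau": joint torques, N m; "tcp_pos": TCP position; "ee_rot": TCP orientation; "force": force on the tool from outside, world axes, zero at the start; "moment": the same for the moment, N m; "width": opening from 0.0 (shut) to 1.0 (fully open); "grip_force": force on a finger pad.
Only numpy, scipy, OpenCV 4.12 (cv2) and the standard library are available. Lean on these libraries where they do the work, as an engineer would, in place of code of your own. Each camera call takes 0.05 s, during which the arm holds its last target. There are 200 camera calls.

## Working session

There is one attempt and no reset: what is moved stays moved. The work goes in short steps, Python scripts to look and compute and a shell command to move; the robot and the scene stay as the last step left them, time stands still between calls to the robot, and variables do not carry over. Pictures are saved under pics/ and viewed, at most 13 in all, crops included, and the job is handed in when it is done.

```bash
mkdir -p pics; ls; cat > h.py <<'E'
import numpy as np, cv2
from rig import env
from scipy.spatial.transform import Rotation as R
def snap(n,f=None):
    s=env.sense(); p,d=env.capture(n)
    if f: cv2.imwrite('pics/'+f,p[:,:,::-1])
    return s,p,d
def cloud(n,d,s=None):
    c=env.calibration(n);K=np.array(c['camera_matrix'])
    v,u=np.mgrid[:384,:512]
    P=np.stack([(u-K[0,2])/K[0,0]*d,(v-K[1,2])/K[1,1]*d,d],-1)
    if n=='wrist':
        M=np.array(c['mount']);P=P@M[:3,:3].T+M[:3,3]
        return P@R.from_quat(s['ee_rot']).as_matrix().T+s['tcp_pos']
    return (P-np.array(c['t']))@np.array(c['R'])
E
python3 - <<'E'
from h import *
np.set_printoptions(precision=4,suppress=True)
s=env.sense();print(s['tcp_pos'],s['ee_rot'],R.from_quat(s['ee_rot']).as_matrix())
a=[]
for n in('top','side'):
    s,p,d=snap(n);a.append(p);P=cloud(n,d)
    for t in('kiln','lid_handle','stay_joint','timer_box','dial','dial_grip','bowl','mug','jar'):
        for o in env.spot_in(n,t)[:2]: print(n,t,np.array(o['centre']),o['conf'])
    np.save(n+'.npy',P)
    cv2.imwrite(n+'.png',p)
    c=env.calibration(n);print(n,-np.array(c['R']).T@c['t'])
    cv2.imwrite('pics/%s1.png'%n,p[:,:,::-1])
E
```

```text
pics
[ 0.1668 -0.6276  0.2458] [ 0.9916  0.1296 -0.0002 -0.0008] [[ 0.9664  0.257  -0.0006]
 [ 0.257  -0.9664  0.0016]
 [-0.0001 -0.0017 -1.    ]]
top kiln [0.59   0.1511 0.187 ] 0.59
top lid_handle [0.5943 0.159  0.192 ] 0.83
top lid_handle [ 0.4827 -0.5011  0.0396] 0.53
top stay_joint [0.5957 0.1547 0.1903] 0.17
top timer_box [ 0.6051 -0.1926  0.1165] 0.57
top dial [ 0.5804 -0.1821  0.1156] 0.72
top dial_grip [ 0.5773 -0.1827  0.1173] 0.76
top dial_grip [ 0.4815 -0.4998  0.0395] 0.52
top bowl [0.3739 0.049  0.0256] 0.7
top mug [ 0.4788 -0.499   0.0407] 0.86
top jar [0.4582 0.4376 0.0968] 0.82
top [ 0.3821 -0.0078  1.415 ]
side kiln [0.6014 0.0582 0.1749] 0.83
side lid_handle [0.5946 0.1231 0.1881] 0.84
side stay_joint [0.5448 0.0307 0.1312] 0.54
side stay_joint [ 0.6085 -0.2564  0.0942] 0.54
side timer_box [0.4651 0.4254 0.0782] 0.73
side timer_box [ 0.6113 -0.2561  0.0937] 0.64
side dial [0.5451 0.0341 0.1321] 0.2
side dial_grip [ 0.5747 -0.2002  0.1135] 0.7
side bowl [0.3761 0.0703 0.0332] 0.78
side mug [ 0.4842 -0.5106  0.0532] 0.69
side jar [0.4639 0.4268 0.0776] 0.56
side [ 0.478  -1.3553  1.221 ]
```

View pics/top1.png

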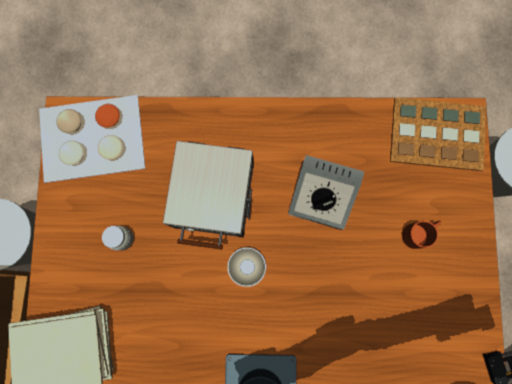

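View pics/side1.png

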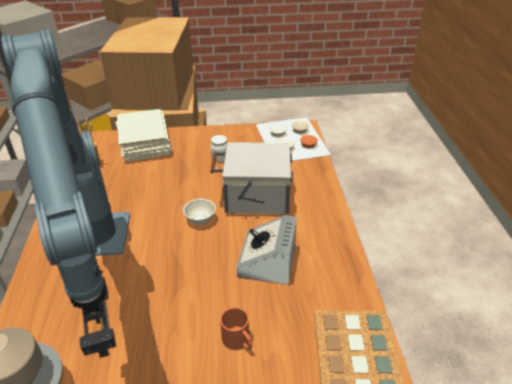

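The top view shows the kiln at about (210,188), with its handle at (200,240) and the bowl at (247,267). The timer is at (326,193) with its dial at (323,199). In the side view, the stay is on the wall that faces the timer. Next I'll fit the poses.

```bash
python3 - <<'E'
from h import *
np.set_printoptions(precision=4,suppress=True)
P=np.load('top.npy');v,u=np.mgrid[:384,:512]
m=(P[...,2]>.17)&(P[...,2]<.21)&(u>150)&(u<270)&(v>130)&(v<240)
Q=P[m];print(len(Q),np.median(Q[:,2]))
r=cv2.minAreaRect(Q[:,:2].astype(np.float32));print('lid',r)
# panel
m=(P[...,2]>.04)&(u>280)&(u<375)&(v>150)&(v<235)
r2=cv2.minAreaRect(P[m][:,:2].astype(np.float32));print('box',r2,P[m][:,2].max())
Q=P[m];Q=Q[(Q[:,2]<.135)]
# RANSAC plane
best=0;g=np.random.default_rng(0)
for _ in range(500):
    a=Q[g.choice(len(Q),3,False)];n=np.cross(a[1]-a[0],a[2]-a[0]);L=np.linalg.norm(n)
    if L<1e-6: continue
    n/=L;n*=np.sign(n[2]);k=abs((Q-a[0])@n)<.002
    if k.sum()>best and n[2]<.95: best=k.sum();K=k
A=Q[K];c=A.mean(0);n=np.linalg.svd(A-c)[2][2];n*=np.sign(n[2]);print('plane',c,n,np.degrees(np.arccos(n[2])),'uphill yaw',np.degrees(np.arctan2(-n[1],-n[0])),best)
h=(Q-c)@n;print('bar',Q[h>.03].mean(0),(h>.03).sum(),np.percentile(h,[95,99,99.9]))
m2=(P[...,2]>.15)&(u>170)&(u<240)&(v>237)&(v<252);print('handle',P[m2].mean(0),m2.sum())
p=cv2.imread('pics/top1.png')
cv2.imwrite('pics/dial1.png',cv2.resize(p[150:240,280:375],None,fx=6,fy=6,interpolation=cv2.INTER_CUBIC))
E
```

```text
6629 0.1914191590404655
lid ((0.5850868225097656, 0.1515856683254242), (0.23812784254550934, 0.2830637991428375), 83.40370178222656)
box ((0.5194849371910095, -0.16010098159313202), (0.1914225071668625, 0.3629586398601532), 69.85780334472656) 1.415011871941456
plane [ 0.5825 -0.1867  0.094 ] [-0.5579  0.1617  0.814 ] 35.511682656873475 uphill yaw -16.158622508005227 1196
bar [ 0.5613 -0.1695  0.1271] 69 [0.0128 0.0431 0.049 ]
handle [0.4409 0.1703 0.1886] 249
```

View pics/dial1.png

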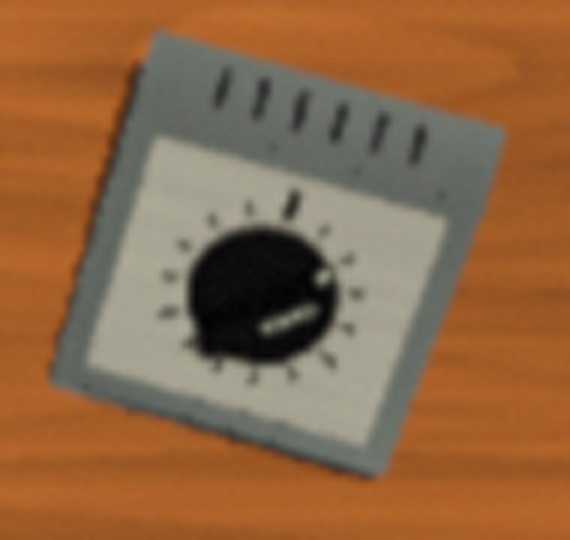

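The skirt pointer at (322,275) sits against the ring mark at (347,259), so the dial starts at about click 2. The wrist camera will check that.

```bash
cat >> h.py <<'E'
np.set_printoptions(precision=4,suppress=True)
def rel(s,p,yaw=None):
    M=R.from_quat(s['ee_rot']).as_matrix();d=M.T@(np.array(p)-s['tcp_pos'])*100
    y=np.degrees(np.arctan2(M[1,0],M[0,0]))
    print('yaw %.1f tx %.2f ty %.2f tz %.2f'%(y,*d),'' if yaw is None else 'spin %.1f'%((y-yaw+180)%360-180))
E
python3 - <<'E'
from h import *
P=np.load('top.npy');v,u=np.mgrid[:384,:512]
m=(P[...,2]>.175)&(P[...,2]<.21)&(u>150)&(u<270)&(v>130)&(v<255)
Q=P[m];a=np.radians(-6.6);ex=np.array([np.cos(a),np.sin(a)]);ey=np.array([-ex[1],ex[0]])
x=Q[:,:2]@ex;y=Q[:,:2]@ey
hx=np.histogram(x,np.arange(x.min(),x.max()+.01,.01));print(hx[1][0],hx[0])
hy=np.histogram(y,np.arange(y.min(),y.max()+.01,.01));print(hy[1][0],hy[0])
L=(x>x.min()+.06)
k=[np.percentile(x[L],[.0,99.5]),np.percentile(y[L],[.5,99.5])];print(k)
# yaw from lid only
r=cv2.minAreaRect(Q[L][:,:2].astype(np.float32));print(r)
print(np.array(env.calibration('wrist')['mount']),env.calibration('wrist')['camera_matrix'])
s=env.sense();rel(s,[.50,-.16,.36],110); rel(s,[.43,.17,.36],83.4)
E
```

```text
0.41059126190799333 [151  59  19  18  29 295 280 278 278 272 281 269 274 271 275 275 275 262
 264 268 264 261 267 259 257 263 263 253 254  80]
0.0987993688864346 [  8 220 293 295 299 291 320 329 315 303 307 307 313 302 306 308 299 314
 333 289 299 284 287 193]
[array([0.4706, 0.7026]), array([0.1125, 0.3344])]
((0.6091407537460327, 0.14880475401878357), (0.2380496710538864, 0.23466163873672485), 83.41305541992188)
[[-0.0009 -0.9628 -0.2701  0.0706]
 [ 1.     -0.0011  0.0007 -0.0004]
 [-0.001  -0.2701  0.9628 -0.1383]
 [ 0.      0.      0.      1.    ]] [[266.2703   0.     252.3714]
 [  0.     266.2703 193.5668]
 [  0.       0.       1.    ]]
yaw 14.9 tx 44.21 ty -36.70 tz -11.33 spin -95.1
yaw 14.9 tx 45.92 ty -70.39 tz -11.33 spin -68.5
```

```bash
python3 -m handwheel '[{"tx":10,"ty":-8,"tz":-6,"spin":-8,"claw":4},{"tx":44,"ty":-37,"tz":-11,"spin":-60,"claw":4},{"tx":44,"ty":-37,"tz":-11,"spin":-68.5,"claw":4},{"tx":44,"ty":-37,"tz":-11,"spin":-68.5,"claw":4},{"tx":44,"ty":-37,"tz":-11,"spin":-68.5,"claw":4},{"tx":44,"ty":-37,"tz":-11,"spin":-68.5,"claw":4},{"tx":44,"ty":-37,"tz":-11,"spin":-68.5,"claw":4},{"tx":44,"ty":-37,"tz":-11,"spin":-68.5,"claw":4},{"tx":44,"ty":-37,"tz":-11,"spin":-68.5,"claw":4},{"tx":44,"ty":-37,"tz":-11,"spin":-68.5,"claw":4},{"tx":44,"ty":-37,"tz":-11,"spin":-68.5,"claw":4},{"tx":44,"ty":-37,"tz":-11,"spin":-68.5,"claw":4},{"tx":44,"ty":-37,"tz":-11,"spin":-68.5,"claw":4},{"tx":44,"ty":-37,"tz":-11,"spin":-68.5,"claw":4}]' 10
python3 - <<'E'
from h import *
s=env.sense();print(s['tcp_pos'],s['q']);rel(s,[.441,.173,.32],83.4)
E
```

```text
time: 2.4
tcp_pos: [0.4973, -0.1573, 0.3567]
ee_rot: [0.746, 0.666, -0.0, 0.0]
force: [-0.6, -0.8, -0.4]
width: 0.452
grip_force: 0.0
[ 0.4973 -0.1573  0.3567] [ 0.6467  0.2508 -0.5127  1.7158  0.1309  1.209  -0.013 ]
yaw 83.5 tx 32.17 ty -9.34 tz 3.66 spin 0.1
```

```bash
python3 -m handwheel '[{"tx":32.2,"ty":-9.3,"tz":3.6},{"tx":32.2,"ty":-9.3,"tz":3.6},{"tx":32.2,"ty":-9.3,"tz":3.6},{"tx":32.2,"ty":-9.3,"tz":3.6},{"tx":32.2,"ty":-9.3,"tz":3.6},{"tx":32.2,"ty":-9.3,"tz":3.6},{"tx":32.2,"ty":-9.3,"tz":3.6},{"tx":32.2,"ty":-9.3,"tz":3.6},{"tx":32.2,"ty":-9.3,"tz":3.6},{"tx":32.2,"ty":-9.3,"tz":3.6}]'
python3 - <<'E'
from h import *
s,p,d=snap('wrist','w1.png');P=cloud('wrist',d,s);np.save('w1.npy',P)
print(s['tcp_pos'],s['qvel'],s['q'])
for o in env.spot_in('wrist','lid_handle'):print(o)
a=np.radians(-6.6);ex=np.array([np.cos(a),np.sin(a)]);ey=np.array([-ex[1],ex[0]])
x=P[...,:2]@ex;y=P[...,:2]@ey;z=P[...,2]
m=(z>.168)&(z<.185)&(x>.39)&(x<.45)&(abs(y-.2235)<.08)
print('bar',x[m].min(),x[m].max(),np.median(x[m]),y[m].min(),y[m].max(),m.sum(),z[m].max())
m2=m&(x<.43); f=np.polyfit(y[m2],x[m2],1);print('slope deg',np.degrees(f[0]),np.polyval(f,.2235))
m=(z>.180)&(z<.2)&(x>.45);print('lid',np.percentile(x[m],[.2,1]),m.sum(),np.median(z[m]))
E
```

```text
[ 0.4973 -0.1573  0.3567] [ 0.0315 -0.0047  0.035   0.0153  0.0028 -0.0001  0.0023] [ 0.6467  0.2508 -0.5127  1.7158  0.1309  1.209  -0.013 ]$[0]: bad value
Traceback (most recent call last):
ValueError: zero-size array to reduction operation minimum which has no identity
```

View pics/w1.png

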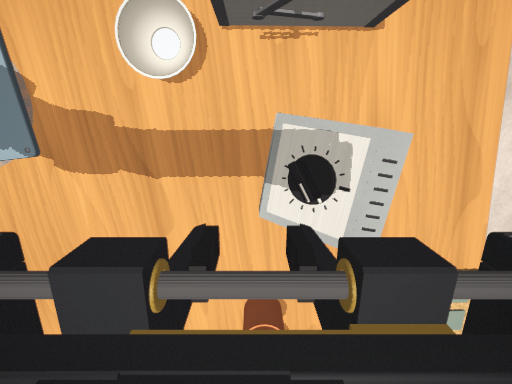

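The move was refused because each row needs every field. The picture does show the dial at (312,179) with its zero mark at (344,189).

```bash
python3 -m handwheel '[{"tx":32.2,"ty":-9.3,"tz":3.6,"spin":0,"claw":4},{"tx":32.2,"ty":-9.3,"tz":3.6,"spin":0,"claw":4},{"tx":32.2,"ty":-9.3,"tz":3.6,"spin":0,"claw":4},{"tx":32.2,"ty":-9.3,"tz":3.6,"spin":0,"claw":4},{"tx":32.2,"ty":-9.3,"tz":3.6,"spin":0,"claw":4},{"tx":32.2,"ty":-9.3,"tz":3.6,"spin":0,"claw":4},{"tx":32.2,"ty":-9.3,"tz":3.6,"spin":0,"claw":4},{"tx":32.2,"ty":-9.3,"tz":3.6,"spin":0,"claw":4},{"tx":32.2,"ty":-9.3,"tz":3.6,"spin":0,"claw":4},{"tx":32.2,"ty":-9.3,"tz":3.6,"spin":0,"claw":4}]'
python3 - <<'E'
from h import *
s,p,d=snap('wrist','w2.png');P=cloud('wrist',d,s);np.save('w2.npy',P)
print(s['tcp_pos'],s['q'])
for o in env.spot_in('wrist','lid_handle')[:2]:print(o)
a=np.radians(-6.6);ex=np.array([np.cos(a),np.sin(a)]);ey=np.array([-ex[1],ex[0]])
x=P[...,:2]@ex;y=P[...,:2]@ey;z=P[...,2]
m=(z>.165)&(z<.19)&(x>.39)&(x<.43)&(abs(y-.2235)<.1);print(m.sum())
if m.sum(): 
  print('bar',x[m].min(),x[m].max(),np.median(x[m]),y[m].min(),y[m].max(),z[m].max())
  f=np.polyfit(y[m],x[m],1);print('slope deg',np.degrees(f[0]),np.polyval(f,.2235))
m=(z>.180)&(z<.2)&(x>.44);print('lid',np.percentile(x[m],[.2,1]),m.sum(),np.median(z[m]))
E
```

```text
time: 3.5
tcp_pos: [0.4425, 0.1707, 0.3205]
ee_rot: [0.748, 0.664, -0.0, 0.0]
force: [0.3, -0.2, -0.7]
width: 0.456
grip_force: 0.0
[0.4425 0.1707 0.3205] [ 0.1804  0.2244 -0.7382  1.8657  0.1685  1.1151 -0.7392]
{'centre': [0.5921, 0.1891, 0.1963], 'conf': 0.92}
1552
bar 0.41102166082547165 0.42959824864935264 0.4184487273337598 0.160998615262432 0.2900861696082999 0.181925081620139
slope deg 0.2674212261075761 0.4185126409415524
lid [0.4607 0.4621] 38551 0.19144154859542212
```

View pics/w2.png

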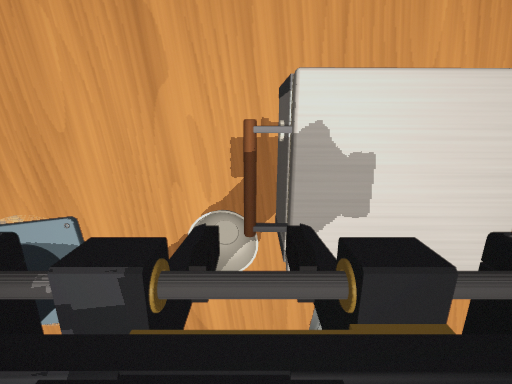

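The bar runs from (250,120) to (250,235) and is seen cleanly. I measure it at world (0.4416, 0.1759), top z 0.182, length 129 mm, which matches the specification. Now I'll descend and grip.

```bash
python3 -m handwheel '[{"tx":0.5,"ty":-0.15,"tz":5,"spin":0,"claw":4},{"tx":0.5,"ty":-0.15,"tz":10,"spin":0,"claw":4},{"tx":0.5,"ty":-0.15,"tz":13,"spin":0,"claw":4},{"tx":0.5,"ty":-0.15,"tz":15,"spin":0,"claw":4},{"tx":0.5,"ty":-0.15,"tz":16,"spin":0,"claw":4},{"tx":0.5,"ty":-0.15,"tz":16,"spin":0,"claw":4},{"tx":0.5,"ty":-0.15,"tz":16,"spin":0,"claw":4},{"tx":0.5,"ty":-0.15,"tz":16,"spin":0,"claw":1},{"tx":0.5,"ty":-0.15,"tz":16,"spin":0,"claw":1},{"tx":0.5,"ty":-0.15,"tz":16,"spin":0,"claw":1},{"tx":0.5,"ty":-0.15,"tz":16,"spin":0,"claw":1},{"tx":0.5,"ty":-0.15,"tz":16,"spin":0,"claw":1},{"tx":0.5,"ty":-0.15,"tz":16,"spin":0,"claw":1}]' 30
python3 - <<'E'
from h import *
for a in (.1,.2,.3,.4,.5,.55,.59,.6,.605,.61):
    print(a,'ty %.2f tz %.2f'%(100*(.285-(.285*np.cos(a)-.018*np.sin(a))),-100*(.285*np.sin(a)+.018*np.cos(a)-.018)))
E
```

```text
time: 4.9
tcp_pos: [0.4403, 0.1783, 0.1611]
ee_rot: [0.747, 0.665, -0.0, -0.0]
force: [-3.5, -0.6, 6.2]
width: 0.146
grip_force: 29.1
0.1 ty 0.32 tz -2.84
0.2 ty 0.93 tz -5.63
0.3 ty 1.80 tz -8.34
0.4 ty 2.95 tz -10.96
0.5 ty 4.35 tz -13.44
0.55 ty 5.14 tz -14.63
0.59 ty 5.82 tz -15.55
0.6 ty 5.99 tz -15.78
0.605 ty 6.08 tz -15.89
0.61 ty 6.17 tz -16.00
```

```bash
python3 -m handwheel '[{"tx":0,"ty":0.1,"tz":-1.4,"spin":0,"claw":1},{"tx":0,"ty":0.32,"tz":-2.84,"spin":0,"claw":1},{"tx":0,"ty":0.6,"tz":-4.25,"spin":0,"claw":1},{"tx":0,"ty":0.93,"tz":-5.63,"spin":0,"claw":1},{"tx":0,"ty":1.35,"tz":-7,"spin":0,"claw":1},{"tx":0,"ty":1.8,"tz":-8.34,"spin":0,"claw":1},{"tx":0,"ty":2.35,"tz":-9.65,"spin":0,"claw":1},{"tx":0,"ty":2.95,"tz":-10.96,"spin":0,"claw":1},{"tx":0,"ty":3.6,"tz":-12.2,"spin":0,"claw":1},{"tx":0,"ty":4.35,"tz":-13.44,"spin":0,"claw":1},{"tx":0,"ty":4.75,"tz":-14.05,"spin":0,"claw":1},{"tx":0,"ty":5.14,"tz":-14.63,"spin":0,"claw":1},{"tx":0,"ty":5.5,"tz":-15.1,"spin":0,"claw":1},{"tx":0,"ty":5.8,"tz":-15.5,"spin":0,"claw":1},{"tx":0,"ty":5.8,"tz":-15.5,"spin":0,"claw":1}]' 30
```

```text
time: 6.4
tcp_pos: [0.4996, 0.1709, 0.3152]
ee_rot: [0.747, 0.665, 0.001, -0.0]
force: [9.9, 2.9, -15.4]
width: 0.125
grip_force: 30.8
```

```bash
python3 -m handwheel '[{"tx":0,"ty":0.1,"tz":-0.2,"spin":0,"claw":1},{"tx":0,"ty":0.2,"tz":-0.4,"spin":0,"claw":1},{"tx":0,"ty":0.25,"tz":-0.5,"spin":0,"claw":1},{"tx":0,"ty":0.25,"tz":-0.5,"spin":0,"claw":1},{"tx":0,"ty":0.25,"tz":-0.5,"spin":0,"claw":1}]' 30
python3 - <<'E'
from h import *
s,p,d=snap('side','s2.png');print(env.sense()['force'])
cv2.imwrite('pics/s2c.png',cv2.resize(p[120:230,190:310,::-1],None,fx=5,fy=5,interpolation=cv2.INTER_CUBIC))
E
```

```text
time: 6.9
tcp_pos: [0.5005, 0.1707, 0.3167]
ee_rot: [0.747, 0.665, -0.001, -0.002]
force: [14.8, 7.4, -37.3]
width: 0.127
grip_force: 32.6
[ 15.0158   7.5017 -36.956 ]
```

View pics/s2c.png

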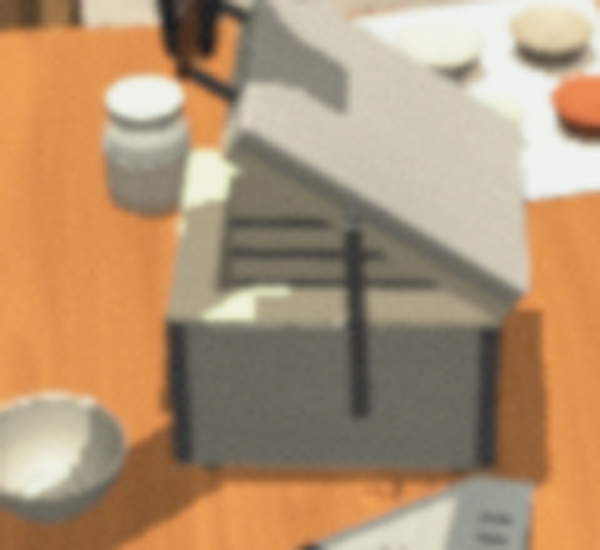

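The stay at (350,320) is straight, and the 37 N at the handle says the lid is at its stop. I'll ease down and see whether the stay carries the lid.

```bash
python3 -m handwheel '[{"tx":0,"ty":0,"tz":0,"spin":0,"claw":1},{"tx":0,"ty":0,"tz":0,"spin":0,"claw":1},{"tx":0,"ty":-0.1,"tz":0.2,"spin":0,"claw":1},{"tx":0,"ty":-0.2,"tz":0.4,"spin":0,"claw":1},{"tx":0,"ty":-0.3,"tz":0.6,"spin":0,"claw":1},{"tx":0,"ty":-0.4,"tz":0.75,"spin":0,"claw":1},{"tx":0,"ty":-0.4,"tz":0.75,"spin":0,"claw":1},{"tx":0,"ty":-0.4,"tz":0.75,"spin":0,"claw":1}]' 30
```

```text
time: 7.75
tcp_pos: [0.4981, 0.1711, 0.3132]
ee_rot: [0.747, 0.665, 0.001, 0.0]
force: [8.0, 1.8, -11.5]
width: 0.125
grip_force: 30.5
```

```bash
python3 -m handwheel '[{"tx":0,"ty":-0.1,"tz":0.15,"spin":0,"claw":1},{"tx":0,"ty":-0.2,"tz":0.25,"spin":0,"claw":1},{"tx":0,"ty":-0.2,"tz":0.25,"spin":0,"claw":1},{"tx":0,"ty":-0.2,"tz":0.25,"spin":0,"claw":1}]' 30
```

```text
time: 8.15
tcp_pos: [0.4976, 0.1712, 0.3123]
ee_rot: [0.747, 0.665, 0.002, 0.002]
force: [7.7, -0.2, -2.0]
width: 0.124
grip_force: 29.8
```

The force dropped from 11.5 to 2 N over 0.9 mm of movement, so the stay is carrying the lid. I'll release and back off upward.

```bash
python3 -m handwheel '[{"tx":0,"ty":0,"tz":0,"spin":0,"claw":2.8},{"tx":0,"ty":0,"tz":0,"spin":0,"claw":2.8},{"tx":0,"ty":0,"tz":0,"spin":0,"claw":2.8},{"tx":0,"ty":0,"tz":0,"spin":0,"claw":2.8},{"tx":0,"ty":0,"tz":-1,"spin":0,"claw":2.8},{"tx":0,"ty":0,"tz":-4,"spin":0,"claw":2.8},{"tx":0,"ty":0,"tz":-8,"spin":0,"claw":2.8},{"tx":0,"ty":0,"tz":-8,"spin":0,"claw":2.8},{"tx":0,"ty":0,"tz":-8,"spin":0,"claw":2.8}]' 15
python3 - <<'E'
from h import *
s,p,d=snap('side','s3.png');P=cloud('side',d)
print(s['force'],s['tcp_pos'],s['q'])
s,p,d=snap('top');P=cloud('top',d)
a=np.radians(-6.6);x=P[...,0]*np.cos(a)+P[...,1]*np.sin(a);y=-P[...,0]*np.sin(a)+P[...,1]*np.cos(a);z=P[...,2]
m=(x>.56)&(x<.69)&(y>.13)&(y<.32)&(z>.17)&(z<.36)
print('lid angle',np.arctan(-np.polyfit(x[m],z[m],1)[0]))
for o in env.spot_in('top','dial_grip')[:1]:print(o)
rel(s,[.56,-.17,.32],119)
E
```

```text
time: 9.05
tcp_pos: [0.4954, 0.1722, 0.392]
ee_rot: [0.747, 0.665, 0.001, 0.001]
force: [0.3, 0.2, -0.3]
width: 0.318
grip_force: 0.0
[ 0.3358  0.2297 -0.3409] [0.4954 0.1722 0.392 ] [ 0.1784  0.2654 -0.7306  1.6471  0.1835  1.2971 -0.6996]
lid angle 0.5889411356781834
{'centre': [0.5787, -0.1843, 0.118], 'conf': 0.97}
yaw 83.4 tx -33.20 ty 10.40 tz 7.09 spin -35.6
```

The lid stands at 0.589 rad with the gripper clear. Now to the dial.

```bash
python3 - <<'E'
from h import *
rel(env.sense(),[.588,-.216,.30],119)
E
python3 -m handwheel '[{"tx":-5,"ty":0,"tz":0,"spin":0,"claw":4.5},{"tx":-15,"ty":4,"tz":0,"spin":-10,"claw":4.5},{"tx":-25,"ty":8,"tz":3,"spin":-20,"claw":4.5},{"tx":-37.5,"ty":13.7,"tz":9,"spin":-35.6,"claw":4.5},{"tx":-37.5,"ty":13.7,"tz":9,"spin":-35.6,"claw":4.5},{"tx":-37.5,"ty":13.7,"tz":9,"spin":-35.6,"claw":4.5},{"tx":-37.5,"ty":13.7,"tz":9,"spin":-35.6,"claw":4.5},{"tx":-37.5,"ty":13.7,"tz":9,"spin":-35.6,"claw":4.5},{"tx":-37.5,"ty":13.7,"tz":9,"spin":-35.6,"claw":4.5},{"tx":-37.5,"ty":13.7,"tz":9,"spin":-35.6,"claw":4.5},{"tx":-37.5,"ty":13.7,"tz":9,"spin":-35.6,"claw":4.5},{"tx":-37.5,"ty":13.7,"tz":9,"spin":-35.6,"claw":4.5}]' 15
cat > dial.py <<'E'
from h import *
import sys
s,p,d=snap('wrist');P=cloud('wrist',d,s)
print(s['tcp_pos'],s['q'])
C0=np.array([.572,-.178,.1])
near=(np.hypot(P[...,0]-C0[0],P[...,1]-C0[1])<.085)&(P[...,2]>.04)&(P[...,2]<.16)
Q=P[near];g=np.random.default_rng(0);best=0
for _ in range(400):
    a=Q[g.choice(len(Q),3,False)];n=np.cross(a[1]-a[0],a[2]-a[0]);L=np.linalg.norm(n)
    if L<1e-7: continue
    n/=L;n*=np.sign(n[2]);k=abs((Q-a[0])@n)<.0015
    if k.sum()>best and .6<n[2]<.95: best=k.sum();K=k
A=Q[K];c=A.mean(0);n=np.linalg.svd(A-c,full_matrices=False)[2][2];n*=np.sign(n[2])
up=np.array([0,0,1])-n*n[2];up/=np.linalg.norm(up);rt=np.cross(up,n)  # right, seen looking at the panel
print('n',n,np.degrees(np.arccos(n[2])),'uphill yaw',np.degrees(np.arctan2(up[1],up[0])))
h=(P-c)@n
B=P[near&(h>.034)&(h<.047)];sk=P[near&(h>.004)&(h<.010)]
sc=np.array([(sk-c)@rt,(sk-c)@up],np.float32).T
(cx,cy),r=cv2.minEnclosingCircle(sc);print('skirt r',r,len(sk))
b=np.array([(B-c)@rt,(B-c)@up],np.float32).T;rr=cv2.minAreaRect(b);print('bar rect',rr,len(B),'h top',np.percentile((B-c)@n,95))
ax=c+rr[0][0]*rt+rr[0][1]*up;print('axis by bar: top',ax+.042*n,'skirt ctr',(cx,cy),'top by skirt',c+cx*rt+cy*up+.042*n)
# white pixels on the bar / skirt -> pointer angle about the bar centre
u=(P-ax)@rt;v=(P-ax)@up;rad=np.hypot(u,v)
w=(p.min(-1)>120)&near&(((h>.033)&(h<.05)&(rad<.033))|((h>.004)&(h<.011)&(rad<.038)&(rad>.025)))
th=np.degrees(np.arctan2(u[w],v[w]));print('white',w.sum(),'angle',np.median(th),'clicks',np.median(th)/24,np.percentile(th,[10,90]))
# rectified panel picture, at panel height and at skirt/bar height
cal=env.calibration('wrist');M=np.array(cal['mount']);T=np.eye(4);T[:3,:3]=R.from_quat(s['ee_rot']).as_matrix();T[:3,3]=s['tcp_pos']
W=np.linalg.inv(T@M);Kc=np.array(cal['camera_matrix'])
out=[]
for hh in(0,.007,.042):
    g=np.linspace(-.06,.06,260);U,V=np.meshgrid(g,-g)
    X=ax+U[...,None]*rt+V[...,None]*up+hh*n
    Y=(X@W[:3,:3].T+W[:3,3])@Kc.T;Y=(Y/Y[...,2:]).astype(np.float32)
    out.append(cv2.remap(p[:,:,::-1].copy(),Y[...,0],Y[...,1],cv2.INTER_CUBIC))
cv2.imwrite('pics/'+sys.argv[1],np.hstack(out))
top=ax+.042*n
yb=[np.degrees(np.arctan2(*(( np.sin(t)*rt+np.cos(t)*up)[[1,0]]))) for t in np.radians([np.median(th),144])]
print('pointer yaw now/at 6',yb)
rel(s,top,yb[0]);rel(s,top,yb[0]+180)
E
python3 dial.py d1.png
```

```text
yaw 83.4 tx -37.41 ty 13.76 tz 8.99 spin -35.6
time: 10.4
tcp_pos: [0.588, -0.2144, 0.3008]
ee_rot: [0.507, 0.862, 0.0, -0.0]
force: [0.3, -0.4, 0.2]
width: 0.515
grip_force: 0.0
[ 0.588  -0.2144  0.3008] [ 0.6955  0.5156 -0.6047  1.5195  0.3042  1.2022  0.5499]
n [-0.5516  0.1614  0.8183] 35.0830142404744 uphill yaw -16.309103780631172
skirt r 0.038240786641836166 1464
bar rect ((0.009170119650661945, -0.0015590190887451172), (0.061392467468976974, 0.015292334370315075), 42.36992645263672) 744 h top 0.04418292187179566
axis by bar: top [ 0.5631 -0.1801  0.1314] skirt ctr (0.008662233129143715, -0.0013520009815692902) top by skirt [ 0.5634 -0.1796  0.1315]
white 84 angle 48.54502963384774 clicks 2.0227095680769893 [39.3595 56.3412]
pointer yaw now/at 6 [np.float64(-70.44809106109194), np.float64(-154.70895090560518)]
yaw 119.1 tx 4.20 ty -0.51 tz 16.95 spin -170.4
yaw 119.1 tx 4.20 ty -0.51 tz 16.95 spin 9.6
```

View pics/d1.png

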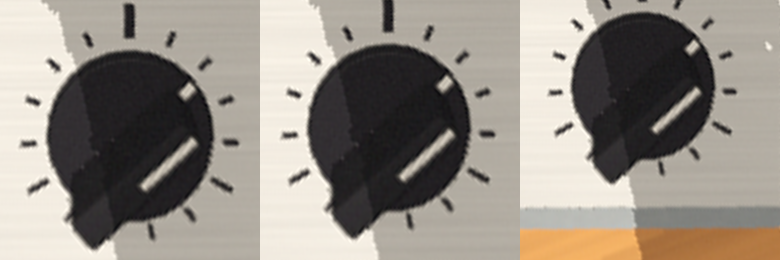

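The rectified panel (zero mark at (128,20), pointer at (187,90)) puts the dial at click 2. The skirt radius (38 mm) and bar (61 x 15 mm) match the specification. I need 96° clockwise, so I'll go down, straddle the bar and grip.

```bash
python3 -m handwheel '[{"tx":3.9,"ty":-0.2,"tz":4,"spin":3,"claw":4},{"tx":3.9,"ty":-0.2,"tz":8,"spin":3,"claw":4},{"tx":3.9,"ty":-0.2,"tz":12,"spin":3,"claw":4},{"tx":3.9,"ty":-0.2,"tz":15,"spin":3,"claw":4},{"tx":3.9,"ty":-0.2,"tz":17,"spin":3,"claw":4},{"tx":3.9,"ty":-0.2,"tz":17.7,"spin":3,"claw":4},{"tx":3.9,"ty":-0.2,"tz":17.7,"spin":3,"claw":4},{"tx":3.9,"ty":-0.2,"tz":17.7,"spin":3,"claw":4}]' 12
python3 -m handwheel '[{"tx":0,"ty":0,"tz":0,"spin":0,"claw":1.2},{"tx":0,"ty":0,"tz":0,"spin":0,"claw":1.2},{"tx":0,"ty":0,"tz":0,"spin":0,"claw":1.2},{"tx":0,"ty":0,"tz":0,"spin":0,"claw":1.2},{"tx":0,"ty":0,"tz":0,"spin":0,"claw":1.2},{"tx":0,"ty":0,"tz":0,"spin":0,"claw":1.2}]' 12
```

```text
time: 11.25
tcp_pos: [0.5683, -0.1829, 0.1251]
ee_rot: [0.53, 0.848, 0.0, 0.001]
force: [-1.3, 0.2, 0.4]
width: 0.455
grip_force: 0.0
time: 11.85
tcp_pos: [0.5676, -0.1837, 0.1244]
ee_rot: [0.53, 0.848, -0.0, 0.0]
force: [-1.9, -1.0, 5.5]
width: 0.254
grip_force: 10.9
```

The fingers hold the tilted bar at 22 mm, as expected. I'll turn half of it first and check.

```bash
python3 -m handwheel '[{"tx":0,"ty":0,"tz":0,"spin":6,"claw":1.2},{"tx":0,"ty":0,"tz":0,"spin":12,"claw":1.2},{"tx":0,"ty":0,"tz":0,"spin":18,"claw":1.2},{"tx":0,"ty":0,"tz":0,"spin":24,"claw":1.2},{"tx":0,"ty":0,"tz":0,"spin":30,"claw":1.2},{"tx":0,"ty":0,"tz":0,"spin":36,"claw":1.2},{"tx":0,"ty":0,"tz":0,"spin":42,"claw":1.2},{"tx":0,"ty":0,"tz":0,"spin":48,"claw":1.2},{"tx":0,"ty":0,"tz":0,"spin":48,"claw":1.2}]' 12
python3 - <<'E'
from h import *
s=env.sense();print(s['force'],s['moment'],s['q'])
E
```

```text
time: 12.75
tcp_pos: [0.5673, -0.1826, 0.1243]
ee_rot: [0.83, 0.558, -0.0, -0.0]
force: [-3.7, 0.9, 6.7]
width: 0.281
grip_force: 12.8
[-3.727   0.868   6.6552] [0.2095 0.4418 0.0541] [ 0.4725  0.6227 -0.3238  1.759   0.261   0.8024 -0.3635]
```

```bash
python3 -m handwheel '[{"tx":0,"ty":0,"tz":0,"spin":6,"claw":1.2},{"tx":0,"ty":0,"tz":0,"spin":12,"claw":1.2},{"tx":0,"ty":0,"tz":0,"spin":18,"claw":1.2},{"tx":0,"ty":0,"tz":0,"spin":24,"claw":1.2},{"tx":0,"ty":0,"tz":0,"spin":30,"claw":1.2},{"tx":0,"ty":0,"tz":0,"spin":36,"claw":1.2},{"tx":0,"ty":0,"tz":0,"spin":42,"claw":1.2},{"tx":0,"ty":0,"tz":0,"spin":48,"claw":1.2},{"tx":0,"ty":0,"tz":0,"spin":48,"claw":1.2},{"tx":0,"ty":0,"tz":0,"spin":48,"claw":1.2}]' 12
python3 - <<'E'
from h import *
s=env.sense();print(s['force'],s['moment'],s['q'])
s,p,d=snap('wrist','w5.png')
E
```

```text
time: 13.75
tcp_pos: [0.5654, -0.1827, 0.1234]
ee_rot: [0.985, 0.174, -0.002, -0.001]
force: [-6.2, 1.7, 4.9]
width: 0.321
grip_force: 20.1
[-6.2     1.7476  4.9225] [-0.1364  1.1486  0.3294] [ 0.3223  0.6029 -0.1167  1.7706  0.0951  0.7777 -1.0627]
```

View pics/w5.png

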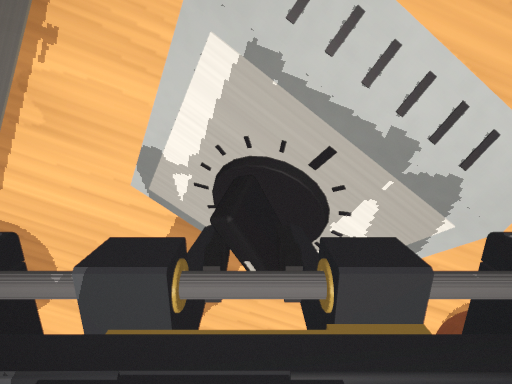

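The bar lags the gripper slightly: its tail is at about (255,180) and the width is 28 mm. I'll release, rise and measure.

```bash
python3 -m handwheel '[{"tx":0,"ty":0,"tz":0,"spin":48,"claw":4.5},{"tx":0,"ty":0,"tz":0,"spin":0,"claw":4.5},{"tx":0,"ty":0,"tz":0,"spin":0,"claw":4.5},{"tx":0,"ty":0,"tz":-2,"spin":0,"claw":4.5},{"tx":-1,"ty":0,"tz":-6,"spin":0,"claw":4.5},{"tx":-4,"ty":0,"tz":-11,"spin":0,"claw":4.5},{"tx":-4,"ty":0,"tz":-16,"spin":0,"claw":4.5},{"tx":-4,"ty":0,"tz":-17.5,"spin":0,"claw":4.5},{"tx":-4,"ty":0,"tz":-17.5,"spin":0,"claw":4.5},{"tx":-4,"ty":0,"tz":-17.5,"spin":0,"claw":4.5}]' 12
python3 dial.py d2.png
```

```text
time: 14.8
tcp_pos: [0.5299, -0.1966, 0.2986]
ee_rot: [0.985, 0.173, 0.0, -0.0]
force: [0.6, 0.0, -0.3]
width: 0.509
grip_force: 0.0
[ 0.5299 -0.1966  0.2986] [ 0.3795  0.3434 -0.1322  1.7054  0.0495  1.0955 -0.9911]
n [-0.5512  0.1617  0.8186] 35.05825293207244 uphill yaw -16.345023350651903
skirt r 0.038225218653678894 1411
bar rect ((0.010123830288648605, -0.009588904678821564), (0.015427174046635628, 0.06173434853553772), 60.08518600463867) 734 h top 0.044097220659203566
axis by bar: top [ 0.5632 -0.1801  0.1313] skirt ctr (0.009917542338371277, -0.009353620931506157) top by skirt [ 0.5634 -0.1799  0.1315]
white 55 angle 121.95136402245878 clicks 5.081306834269116 [116.0579 130.1191]
pointer yaw now/at 6 [np.float64(-133.3908210318205), np.float64(-154.75350097679132)]
yaw 19.9 tx 3.68 ty -0.42 tz 16.73 spin 153.3
yaw 19.9 tx 3.68 ty -0.42 tz 16.73 spin -26.7
```

View pics/d2.png

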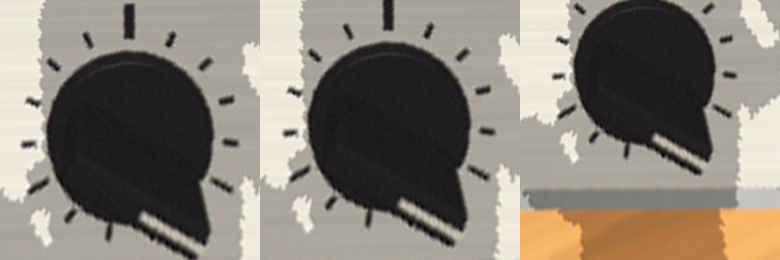

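The dial rests on click 5, with its pointer between marks 4 and 6 at (180,235). I'll regrip aligned with the bar and turn one more click.

```bash
python3 -m handwheel '[{"tx":4,"ty":-0.2,"tz":4,"spin":-8,"claw":4.2},{"tx":4,"ty":-0.2,"tz":8,"spin":-16,"claw":4.2},{"tx":4,"ty":-0.2,"tz":11,"spin":-24,"claw":4.2},{"tx":4,"ty":-0.2,"tz":11,"spin":-24,"claw":4.2},{"tx":4,"ty":-0.2,"tz":14,"spin":-24,"claw":4.2},{"tx":4,"ty":-0.2,"tz":16.5,"spin":-24,"claw":4.2},{"tx":4,"ty":-0.2,"tz":17.5,"spin":-24,"claw":4.2},{"tx":4,"ty":-0.2,"tz":17.5,"spin":-24,"claw":4.2},{"tx":4,"ty":-0.2,"tz":17.5,"spin":-24,"claw":1.2},{"tx":4,"ty":-0.2,"tz":17.5,"spin":-24,"claw":1.2},{"tx":4,"ty":-0.2,"tz":17.5,"spin":-24,"claw":1.2},{"tx":4,"ty":-0.2,"tz":17.5,"spin":-24,"claw":1.2},{"tx":4,"ty":-0.2,"tz":17.5,"spin":-24,"claw":1.2}]' 20
python3 -m handwheel '[{"tx":0,"ty":0,"tz":0,"spin":6,"claw":1.2},{"tx":0,"ty":0,"tz":0,"spin":12,"claw":1.2},{"tx":0,"ty":0,"tz":0,"spin":18,"claw":1.2},{"tx":0,"ty":0,"tz":0,"spin":24,"claw":1.2},{"tx":0,"ty":0,"tz":0,"spin":28,"claw":1.2},{"tx":0,"ty":0,"tz":0,"spin":32,"claw":1.2},{"tx":0,"ty":0,"tz":0,"spin":32,"claw":1.2},{"tx":0,"ty":0,"tz":0,"spin":32,"claw":1.2}]' 20
python3 dial.py d3.png
```

```text
time: 16.15
tcp_pos: [0.5674, -0.1814, 0.125]
ee_rot: [0.927, 0.374, 0.001, 0.001]
force: [-1.4, 1.9, 5.7]
width: 0.254
grip_force: 18.7
time: 16.95
tcp_pos: [0.5664, -0.1817, 0.1249]
ee_rot: [0.995, 0.104, -0.0, 0.0]
force: [-4.5, 0.6, 8.9]
width: 0.211
grip_force: 19.4
[ 0.5664 -0.1817  0.1249] [ 0.2761  0.5973 -0.0565  1.7746  0.0464  0.7712 -1.1663]
n [-0.5495  0.1607  0.8199] 34.92300386731569 uphill yaw -16.303602428660245
skirt r 0.03795037791132927 4810
bar rect ((0.01413685828447342, -0.024837885051965714), (0.042635612189769745, 0.05284496769309044), 0.10700438171625137) 2691 h top 0.04553623057120124
axis by bar: top [ 0.5704 -0.1771  0.1358] skirt ctr (0.01852339506149292, -0.031728729605674744) top by skirt [ 0.5637 -0.1797  0.1319]
white 49 angle 152.17077431853593 clicks 6.340448929938997 [147.2375 156.8994]
pointer yaw now/at 6 [np.float64(-163.528863719426), np.float64(-154.75907554635816)]
yaw 11.9 tx 0.48 ty -0.37 tz -1.09 spin 175.5
yaw 11.9 tx 0.48 ty -0.37 tz -1.09 spin -4.5
```

```bash
python3 -m handwheel '[{"tx":0,"ty":0,"tz":0,"spin":0,"claw":4.5},{"tx":0,"ty":0,"tz":0,"spin":0,"claw":4.5},{"tx":0,"ty":0,"tz":0,"spin":0,"claw":4.5},{"tx":0,"ty":0,"tz":-2,"spin":0,"claw":4.5},{"tx":-1,"ty":0,"tz":-6,"spin":0,"claw":4.5},{"tx":-4,"ty":0,"tz":-11,"spin":0,"claw":4.5},{"tx":-4,"ty":0,"tz":-16,"spin":0,"claw":4.5},{"tx":-4,"ty":0,"tz":-17.5,"spin":0,"claw":4.5},{"tx":-4,"ty":0,"tz":-17.5,"spin":0,"claw":4.5},{"tx":-4,"ty":0,"tz":-17.5,"spin":0,"claw":4.5}]' 12
python3 dial.py d4.png
python3 - <<'E'
from h import *
s,p,d=snap('top','t5.png');P=cloud('top',d)
a=np.radians(-6.6);x=P[...,0]*np.cos(a)+P[...,1]*np.sin(a);y=-P[...,0]*np.sin(a)+P[...,1]*np.cos(a);z=P[...,2]
m=(x>.56)&(x<.69)&(y>.13)&(y<.32)&(z>.17)&(z<.36)
print('lid angle',np.arctan(-np.polyfit(x[m],z[m],1)[0]))
for t in('bowl','mug','jar'):print(t,env.spot_in('top',t)[:1])
E
```

```text
time: 18.0
tcp_pos: [0.5274, -0.1896, 0.2985]
ee_rot: [0.995, 0.104, 0.0, 0.0]
force: [0.6, -0.4, -1.2]
width: 0.503
grip_force: 0.0
[ 0.5274 -0.1896  0.2985] [ 0.3131  0.332  -0.0611  1.7206  0.0225  1.0896 -1.1167]
n [-0.5519  0.1613  0.8182] 35.0969658868058 uphill yaw -16.29350754601666
skirt r 0.03810666501522064 1741
bar rect ((0.008592536672949791, -0.00905533879995346), (0.01557258889079094, 0.061184562742710114), 25.376787185668945) 647 h top 0.04407097132680944
axis by bar: top [ 0.5635 -0.1798  0.1315] skirt ctr (0.008934378623962402, -0.00922481156885624) top by skirt [ 0.5633 -0.1801  0.1314]
white 45 angle 154.34667762005762 clicks 6.431111567502401 [148.4701 158.1202]
pointer yaw now/at 6 [np.float64(-165.88095047809537), np.float64(-154.68848822357114)]
yaw 12.0 tx 3.74 ty -0.21 tz 16.69 spin 177.9
yaw 12.0 tx 3.74 ty -0.21 tz 16.69 spin -2.1
lid angle 0.5876827378917764
bowl [{'centre': [0.3718, 0.0465, 0.0264], 'conf': 0.93}]
mug [{'centre': [0.4836, -0.4988, 0.0399], 'conf': 0.74}]
jar []
```

View pics/d4.png

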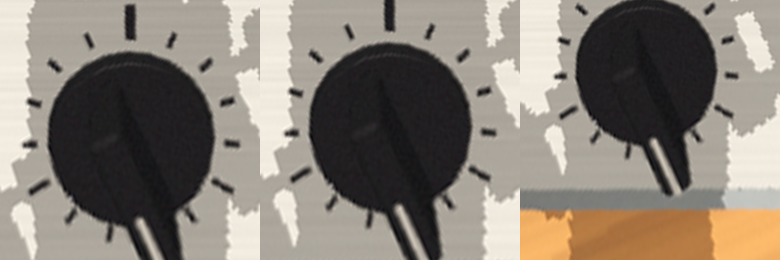

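The pointer reads about 154.5°, which isn't seated in a click. I'll wait briefly and measure again.

```bash
python3 -m handwheel '[{"tx":0,"ty":0,"tz":0,"spin":0,"claw":4.5},{"tx":0,"ty":0,"tz":0,"spin":0,"claw":4.5},{"tx":0,"ty":0,"tz":0,"spin":0,"claw":4.5},{"tx":0,"ty":0,"tz":0,"spin":0,"claw":4.5},{"tx":0,"ty":0,"tz":0,"spin":0,"claw":4.5}]' 12; python3 dial.py d5.png | grep -E "bar rect|white"
```

```text
time: 18.75
tcp_pos: [0.5275, -0.1897, 0.2987]
ee_rot: [0.995, 0.104, 0.0, 0.0]
force: [0.1, 0.4, 0.6]
width: 0.514
grip_force: 0.0
bar rect ((0.008890063501894474, -0.009105123579502106), (0.015037080273032188, 0.061259664595127106), 25.95404815673828) 646 h top 0.04403322924840766
white 41 angle 155.41433068573934 clicks 6.475597111905806 [151.9975 160.1896]
```

It is balanced on the hump between clicks 6 and 7. I'll regrip biased anticlockwise and bring it back to about 144°.

```bash
python3 -m handwheel '[{"tx":4.1,"ty":0,"tz":4,"spin":-4,"claw":4.2},{"tx":4.1,"ty":0,"tz":8,"spin":-4,"claw":4.2},{"tx":4.1,"ty":0,"tz":11,"spin":-4,"claw":4.2},{"tx":4.1,"ty":0,"tz":14,"spin":-4,"claw":4.2},{"tx":4.1,"ty":0,"tz":16.5,"spin":-4,"claw":4.2},{"tx":4.1,"ty":0,"tz":17.5,"spin":-4,"claw":4.2},{"tx":4.1,"ty":0,"tz":17.5,"spin":-4,"claw":4.2},{"tx":4.1,"ty":0,"tz":17.5,"spin":-4,"claw":1.2},{"tx":4.1,"ty":0,"tz":17.5,"spin":-4,"claw":1.2},{"tx":4.1,"ty":0,"tz":17.5,"spin":-4,"claw":1.2},{"tx":4.1,"ty":0,"tz":17.5,"spin":-4,"claw":1.2},{"tx":4.1,"ty":0,"tz":17.5,"spin":-4,"claw":1.2},{"tx":4.1,"ty":0,"tz":17.5,"spin":-7,"claw":1.2},{"tx":4.1,"ty":0,"tz":17.5,"spin":-10,"claw":1.2},{"tx":4.1,"ty":0,"tz":17.5,"spin":-10,"claw":1.2},{"tx":4.1,"ty":0,"tz":17.5,"spin":-10,"claw":1.2}]' 20
python3 -m handwheel '[{"tx":0,"ty":0,"tz":0,"spin":0,"claw":4.5},{"tx":0,"ty":0,"tz":0,"spin":0,"claw":4.5},{"tx":0,"ty":0,"tz":0,"spin":0,"claw":4.5},{"tx":0,"ty":0,"tz":-2,"spin":0,"claw":4.5},{"tx":-1,"ty":0,"tz":-6,"spin":0,"claw":4.5},{"tx":-4,"ty":0,"tz":-11,"spin":0,"claw":4.5},{"tx":-4,"ty":0,"tz":-16,"spin":0,"claw":4.5},{"tx":-4,"ty":0,"tz":-17.5,"spin":0,"claw":4.5},{"tx":-4,"ty":0,"tz":-17.5,"spin":0,"claw":4.5},{"tx":-4,"ty":0,"tz":-17.5,"spin":0,"claw":4.5}]' 12
python3 dial.py d6.png
```

```text
time: 20.4
tcp_pos: [0.5686, -0.1814, 0.1247]
ee_rot: [0.982, 0.19, 0.001, 0.0]
force: [-0.4, 0.7, 5.1]
width: 0.23
grip_force: 21.5
time: 21.4
tcp_pos: [0.5302, -0.196, 0.2983]
ee_rot: [0.982, 0.191, -0.0, -0.0]
force: [-0.2, 0.0, 0.2]
width: 0.509
grip_force: 0.0
[ 0.5302 -0.196   0.2983] [ 0.3598  0.3432 -0.1089  1.7058  0.0412  1.0953 -0.9487]
n [-0.5518  0.1602  0.8185] 35.06826706687717 uphill yaw -16.18581657956364
skirt r 0.038154348731040955 1637
bar rect ((0.010091520845890045, -0.00915646180510521), (0.014812246896326542, 0.06232474744319916), 36.4786491394043) 678 h top 0.04409123781861508
axis by bar: top [ 0.563  -0.1804  0.1312] skirt ctr (0.009164750576019287, -0.0086767403408885) top by skirt [ 0.5637 -0.1796  0.1315]
white 46 angle 146.32907696161777 clicks 6.0970448734007405 [141.0863 153.5727]
pointer yaw now/at 6 [np.float64(-157.0422846298897), np.float64(-154.59080479295403)]
yaw 22.0 tx 3.63 ty -0.21 tz 16.71 spin 179.0
yaw 22.0 tx 3.63 ty -0.21 tz 16.71 spin -1.0
```

The bar is at 143.5°, which is click 6 (144°). Last check is the lid and the bystanders.

```bash
python3 - <<'E'
from h import *
for n in('top','side'):
    s,p,d=snap(n,n+'9.png');P=cloud(n,d)
    for t in('bowl','mug','jar'):print(n,t,[(o['centre'],o['conf']) for o in env.spot_in(n,t)[:1]])
    if n=='top':
        a=np.radians(-6.6);x=P[...,0]*np.cos(a)+P[...,1]*np.sin(a);y=-P[...,0]*np.sin(a)+P[...,1]*np.cos(a);z=P[...,2]
        m=(x>.56)&(x<.69)&(y>.13)&(y<.32)&(z>.17)&(z<.36)
        print('lid angle',np.arctan(-np.polyfit(x[m],z[m],1)[0]))
E
```

```text
top bowl [([0.3759, 0.0494, 0.0254], 0.76)]
top mug [([0.4807, -0.4996, 0.0378], 0.96)]
top jar [([0.4593, 0.4381, 0.097], 0.89)]
lid angle 0.5895746947768883
side bowl [([0.3735, 0.0675, 0.0323], 0.71)]
side mug [([0.4831, -0.5108, 0.0549], 0.87)]
side jar [([0.4611, 0.4245, 0.0734], 0.57)]
```

View pics/side9.png

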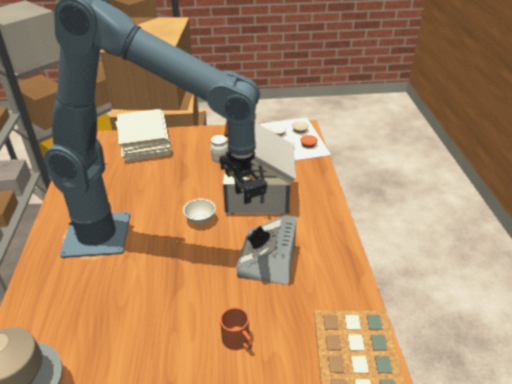

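The lid stands open at (270,155), the gripper is clear at (245,185), and the bowl, mug and jar are where they started. I'm handing in.

```bash
python3 -c "
from rig import env
print(env.close_job())"
```

```text
the job is handed in; nothing more can be done
None
```

The kiln lid stands on its locked stay (measured 0.589 rad) and the dial rests in click 6 (measured 143.5° against 144°), after overshooting almost to click 7 and being turned back; the bowl, mug and jar are unmoved within measurement error, and the job was handed in at about 22 s.

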